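# Lay out the espresso corner

### The arm

A 7-joint arm with a two-finger parallel gripper is mounted at the origin on a cart in front of the work surface, level with it; the furniture and walls round the work are solid. World frame = base frame: x ahead of the robot, y to its left, z up, the work surface at z = 0. Lengths are in mm, angles in rad, forces in N, time in s.
With the tool pointing down it reaches from about 425 to 875 mm from the base axis. Payload 8.4 kg.
Tool frame: the origin (TCP) lies at the very end of the fingers, on their centre line; the grasp point (between the pads) lies 19 mm behind it (r.grip_depth is the distance from the TCP to the grasp point, in mm); z points along the fingers, y is the line along which they close (so a half turn about z gives the same grasp; the last joint's range is limited). The gripper opens to 87 mm and grips with 3 to 60 N. Pads are 19 mm wide; open, the fingers measure 117 mm over their backs; the gripper's body (75 mm by 190 mm) begins 51 mm behind the grasp point.
Start: joints at [1.244, 0.333, 0.04, 1.465, -0.013, 1.343, -0.059], TCP at [146.772, -633.183, 197.746] pointing down, gripper open.
Joint ranges: [-2.58, 2.58], [-0.38, 2.09], [-1.3, 1.39], [0.25, 2.4], [-1.5, 4.64], [0.08, 2.09], [-2.65, 2.65]. Speed limits (rad/s): [2.22, 2.22, 2.79, 2.79, 3.14, 3.14, 3.14].

### API

Orientations are given as a rotation vector (axis times angle).
In Python, from station import r gives the robot as it stands.
- The arm moves only by the tool send_rows, never from a script. Its argument "rows" is a list of rows, each a list of 2 entries, a list of its own where there are three numbers: the shift along the world's x, y, z in cm, then the turn about the world's z in degrees. A call has exactly 10 rows; each row is the pose to reach, as a shift and turn from the pose commanded when the call began; what a row does not reach only later rows make up. A row lasts 1/8 s, in which the tool goes at most 62.5 mm and 10.7 degrees, less where a joint would pass 70% of its speed; a pose out of reach is approached as far as the arm can. A call with a gripper value outside its range is refused whole. "jaw" is the closure, from 0 (fully open) to 1 (shut), set as the call begins (left out, the last holds). The fingers move at their own pace and stop on an object; "newtons" is the grip in N (left out, the last holds). Time passes only in rows, so rows that repeat a pose let the fingers close, or fill a call up. It gives the time, the measured TCP pose, the force, the opening and the grip force at its end, in the units of the state.
- r.read_state(): the state, without advancing time (a new reading comes with each control period).
- r.snapshot(name): name is "side" or "top"; returns a dict with "color" (420x560x3 uint8, red, green, blue), "camera_matrix" (3x3 intrinsics, pixels), "dist_coeffs" ([k1, k2, p1, p2, k3] as OpenCV has them; the pictures are not rectified), "xyz" and "orientation" of the camera in the world. Camera axes: x right, y up, looking along -z (the intrinsics and any distortion apply to the point x, -y, -z); pixel columns grow to the right and rows downward; lengths in mm; the calibration is good to about 2 mm. A picture is of the moment at which its call begins. There is no depth.
- r.hand_in(): hands the job in; it is judged then, once.
The state is a dict: "time": time; "joint_pos": joint angles; "qd": joint speeds; "joint_efforts": joint torques, N m; "ee_pos": TCP position; "orientation": TCP orientation; "force": force on the tool from outside, world axes, zero at the start; "ft_torque": the same for the moment, N m; "finger_gap": opening from 0.0 (shut) to 1.0 (fully open); "finger_force": force on a finger pad.
Only numpy, scipy, OpenCV 4.12 (cv2) and the standard library are available. Lean on these libraries where they do the work, as an engineer would, in place of code of your own. Each camera call takes 0.05 s, during which the arm holds its last target. There are 200 camera calls.

### The job

Get the coffee corner ready for the next espresso: each of the four loose coffee things goes to the holder made for it. Draw the portafilter out from under the grinder and hang it by its flange in its tall bored stand, put the tamper upright in its round recessed seat, stand the cup upright in the middle of its saucer, and lay the empty bean tray in the middle of the scale's rubber pad, lengthwise along it. Set the china cup and tray down gently, leave the holders standing about where they are, and let go of everything.

Things in the scene. Friction and masses are not known exactly. Their poses are not given: they have to be found in the camera images.
- grinder: Fixed grey grinder, 345 mm high. Origin on the worktop under the bowl axis of the hung portafilter; front is -x. Fork: two prongs 14 mm wide, 66 mm gap, tops at z 70 mm, x -28 to 52 mm, open in front. Chute end z 88 mm and head (front face x -20 mm, display to -24, z over 108 mm) block the top: draw the portafilter straight out along -x 75 mm or more, then lift. Base plate to x -40 mm, 16 mm high.
- portafilter: Steel bowl, wooden handle; hangs in the grinder's fork, 7 mm free above. Origin: centre of bowl's underside, z up, handle along -x. Bowl 58 mm dia, rounded below, z 0-36; flange 78 mm dia (ears to 92 mm across), z 36-47. Neck, then handle 25-28 mm thick, x -56 to -165 mm, axis at z 45 mm. 0.26 kg, centre of mass near x -20 mm: grip across the handle near x -88 mm, firmly (40 N or more).
- stand: Portafilter's stand: plain round wooden block, 96 mm dia, 50 mm high, 67 mm bore right through (dark inside), loose, 0.8 kg. Origin: centre of underside. The bowl goes down the bore until the flange rests on top (portafilter origin then 14 mm above this one); its handle passes above the block and may point any way.
- tamper: Coffee tamper standing upright: steel foot 58 mm dia, 23 mm high, thin stem, dark wooden knob 38 mm dia from z 58 to 76 mm, 88 mm high in all, about 0.3 kg. Origin: centre of its underside, z up.
- seat: Tamper's seat: low round wooden block, 92 mm dia, 18 mm high, with a round recess 70 mm dia and 10 mm deep in its top (wooden floor 8 mm above its underside), loose, 0.4 kg. Origin: centre of underside.
- cup: Small white espresso cup without a handle, standing upright, open on top, 60 mm dia at the rim, 44 mm at the foot, 55 mm high, about 0.12 kg. Origin: centre of underside, z up.
- saucer: White china saucer, 106 mm dia, 14 mm high at the rim, loose, 0.25 kg. Origin: centre of underside. Its flat middle is about 60 mm across, 5 mm above the origin, and slopes up gently to the rim.
- bean_tray: Empty white china bean tray, a small open trough with straight sides and round ends: 84 mm long (its x), 44 mm wide (its y), 27 mm high, walls 4 mm, about 0.12 kg. Origin: centre of underside. Take it across its width at the middle.
- scale: Flat coffee scale: metal slab 128 x 66 mm with a grey ribbed rubber pad 94 mm (its x) by 56 mm (its y), display strip beyond the pad's +x end, loose, 0.6 kg. Origin: under the pad's centre, on the worktop. Pad top 20 mm above the origin; slab from x -50 to +78 mm.
Not all that is in view belongs to the job. What is shaped like the cup but purple is not meant.

How it is judged:
By the outcome, as a careful person would: the job done as asked, in the order asked, and still so for the second after the job is handed in, with the robot touching nothing.
It also fails if it takes over 138 s, if anything falls off the work surface, if the arm or the gripper's body presses on something with over 40 N, if the wrist force passes 120 N, or if a joint passes its speed limit or range.

## Working session

There is one attempt and no reset: what is moved stays moved. The work goes in short steps, Python scripts to look and compute and a tool call to move; the robot and the scene stay as the last step left them, time stands still between calls to the robot, and variables do not carry over. Pictures are saved under pics/ and viewed, at most 14 in all, crops included, and the job is handed in when it is done.

Besides the shell and the picture viewer there is one more tool, called after "Emit:" as name(argument=value, ...) on one line, values as JSON. send_rows: Moves the arm, as the interface text tells. Its arguments: {"type":"object","properties":{"rows":{"type":"array"},"jaw":{"type":"number"},"newtons":{"type":"number"}},"required":["rows"]}

```bash
mkdir -p pics; ls; cat > h.py <<'E'
import numpy as np, cv2, pickle
from scipy.spatial.transform import Rotation as R
from station import r
def snap(name,fn):
    s=r.snapshot(name); cv2.imwrite('pics/'+fn+'.png',cv2.cvtColor(s['color'],cv2.COLOR_RGB2BGR)); pickle.dump(s,open('pics/'+fn+'.pkl','wb')); return s
def load(fn): return pickle.load(open('pics/'+fn+'.pkl','rb'))
def rot(s):
    o=np.array(s['orientation'],float); return o if o.shape==(3,3) else R.from_rotvec(o).as_matrix()
def pix2w(s,uv,z):
    p=cv2.undistortPoints(np.array(uv,float).reshape(-1,1,2),np.array(s['camera_matrix']),np.array(s['dist_coeffs'])).reshape(-1,2)
    d=np.c_[p[:,0],-p[:,1],-np.ones(len(p))]@rot(s).T; c=np.array(s['xyz'])
    return c+d*((np.broadcast_to(z,len(p))-c[2])/d[:,2])[:,None]
def w2pix(s,X):
    q=(np.array(X,float).reshape(-1,3)-np.array(s['xyz']))@rot(s); q=q*[1,-1,-1]
    return cv2.projectPoints(q,np.zeros(3),np.zeros(3),np.array(s['camera_matrix']),np.array(s['dist_coeffs']))[0].reshape(-1,2)
E
python3 - <<'E'
from h import *
for n in('top','side'):
    s=snap(n,n+'0'); print(n,s['xyz'],s['orientation'],s['camera_matrix'],s['dist_coeffs'])
print(r.read_state())
E
```

```text
pics
top [ 177.83738029  -53.81632981 1281.67460936] [ 0.16928891 -0.18062482 -1.60431393] [[428.93925538   0.         278.73072353]
 [  0.         428.93925538 213.30892703]
 [  0.           0.           1.        ]] [-0.10364278  0.          0.          0.          0.        ]
side [-192.62523152 1269.26366468  990.36672729] [ 0.2871713  -1.29316655 -2.37932822] [[515.60370572   0.         277.23781428]
 [  0.         515.60370572 205.3391284 ]
 [  0.           0.           1.        ]] [-0.12441215  0.          0.          0.          0.        ]
{'time': 0.1, 'joint_pos': array([ 1.2438187 ,  0.33382846,  0.03987208,  1.46620387, -0.01342014,
        1.34329442, -0.05850611]), 'qd': array([-1.03553612e-03, -4.66557508e-04,  2.95405719e-04, -1.84474593e-03,
       -1.49862262e-03,  9.85108455e-05,  6.03772195e-04]), 'joint_efforts': array([ 2.73155114e-03, -6.57807612e+01,  1.33907251e+00, -4.04711187e+01,
       -5.98984142e-02,  4.09205700e-02,  6.12310032e-05]), 'ee_pos': array([ 146.65233966, -632.75731774,  196.94553724]), 'orientation': array([-3.11980646e+00, -3.56815165e-01,  3.82445910e-04]), 'force': array([-0.9322184 ,  0.52098921,  0.02362443]), 'ft_torque': array([-0.00179277, -0.04731054,  0.02643755]), 'finger_force': 0.0, 'finger_gap': 1.002915764031166}
```

View pics/top0.png

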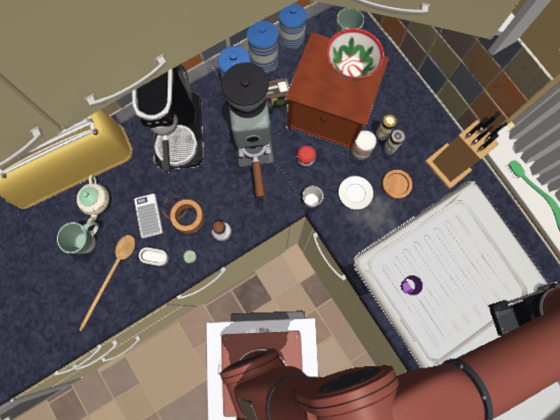

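View pics/side0.png

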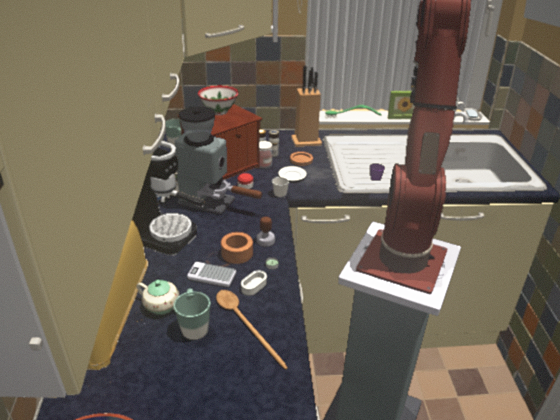

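The top picture shows the grinder at (250,115), with the portafilter handle at (258,180). The other things:
- stand (187,216)
- tamper (221,230)
- scale (148,216)
- white tray (153,257)
- white cup (312,197)
- saucer (356,193)
- wooden seat (397,184)

The purple cup on the drainer at (411,286) is the decoy. The green lid at (190,257), the jars, the teapot and the mug aren't part of the job. I'll enlarge this area to confirm.

```bash
python3 - <<'E'
from h import *
a=cv2.imread('pics/top0.png')[135:275,130:420]; cv2.imwrite('pics/c1.png',cv2.resize(a,(797,385),interpolation=cv2.INTER_CUBIC))
a=cv2.imread('pics/side0.png')[140:300,170:330]; cv2.imwrite('pics/c2.png',cv2.resize(a,(600,600),interpolation=cv2.INTER_CUBIC))
s=load('top0')
names='gr_handle stand tamper scale tray cup saucer seat purple'.split()
uv=[(258,180),(187,216),(221,230),(148,216),(153,257),(312,197),(356,193),(397,184),(411,286)]
for n,p in zip(names,pix2w(s,uv,[60,50,70,20,27,50,14,18,30])): print(n,p.round())
E
```

```text
gr_handle [557. -11.  60.]
stand [458. 202.  50.]
tamper [408. 100.  70.]
scale [470. 328.  20.]
tray [343. 308.  27.]
cup [ 501. -169.   50.]
saucer [ 518. -309.   14.]
seat [ 540. -439.   18.]
purple [ 227. -446.   30.]
```

View pics/c1.png

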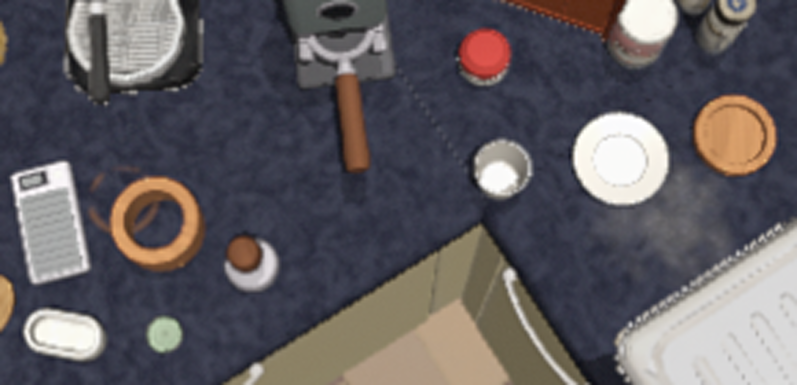

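View pics/c2.png

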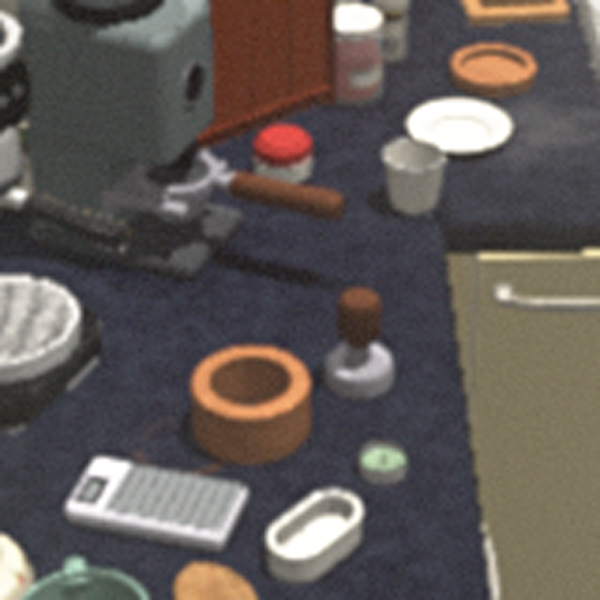

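The crops confirm all eight. The cup is the white one at top (312,197), and the purple one is rejected. The tamper, tray, scale, stand, saucer and seat all match their descriptions. Next I'll fit silhouettes in both views.

```bash
cat > fit.py <<'E'
from h import *
from scipy.optimize import minimize
t=np.linspace(0,2*np.pi,48,endpoint=False)
def disc(r,z): return np.c_[r*np.cos(t),r*np.sin(t),0*t+z]
def box(x0,x1,y0,y1,z0,z1): return np.array([[x,y,z] for x in(x0,x1) for y in(y0,y1) for z in(z0,z1)],float)
def stad(l,w,z0,z1):
    e=(l-w)/2; return np.vstack([disc(w/2,z)+[sx*e,0,0] for z in(z0,z1) for sx in(-1,1)])
M=dict(stand=[np.r_[disc(48,0),disc(48,50)]],
 tamper=[np.r_[disc(29,0),disc(29,16)],np.r_[disc(16,55),disc(19,62),disc(19,74),disc(12,88)],np.r_[disc(6,16),disc(6,60)]],
 seat=[np.r_[disc(46,0),disc(46,18)]],cup=[np.r_[disc(22,0),disc(30,55)]],
 saucer=[np.r_[disc(30,0),disc(53,14)]],tray=[stad(84,44,0,27)],scale=[box(-50,78,-33,33,2,19)],
 handle=[np.c_[np.tile(np.linspace(-165,-56,2),(48,1)).T.ravel(),np.tile(13*np.cos(t),2),np.tile(45+13*np.sin(t),2)]])
def tf(P,p,z=0):
    c,s=np.cos(p[2]),np.sin(p[2]); return P@np.array([[c,s,0],[-s,c,0],[0,0,1]])+[p[0],p[1],z]
K=4
def mask(s,seed,kind,h=60):
    u,v=map(int,seed); y0,x0=max(v-h,0),max(u-h,0)
    a=cv2.resize(s['color'][y0:v+h,x0:u+h],None,fx=K,fy=K,interpolation=cv2.INTER_CUBIC).astype(int)
    if kind=='wood': m=(a[...,0]-a[...,2]>32)
    elif kind=='all': m=(a[...,0]>88)|(a[...,0]-a[...,2]>25)
    else: m=a[...,0]>100
    m=cv2.morphologyEx(m.astype(np.uint8),cv2.MORPH_OPEN,np.ones((7,7)))
    n,l,st,ce=cv2.connectedComponentsWithStats(m)
    q=np.array([u-x0,v-y0])*K; d=cv2.distanceTransform((1-m),cv2.DIST_L2,5) 
    ys,xs=np.nonzero(m); k=np.argmin((xs-q[0])**2+(ys-q[1])**2); m=(l==l[ys[k],xs[k]]).astype(np.uint8)
    cs,_=cv2.findContours(m,cv2.RETR_EXTERNAL,cv2.CHAIN_APPROX_NONE); cv2.drawContours(m,cs,-1,1,-1)
    return m,(x0,y0)
def render(s,name,p,shape,o,z):
    m=np.zeros(shape,np.uint8)
    for P in M[name]:
        q=(w2pix(s,tf(P,p,z))-o+.5)*K-.5
        cv2.fillConvexPoly(m,cv2.convexHull(np.round(q*16).astype(np.int32)),1,shift=4)
    return m
def fit(name,views,p0,kind,z=0,sym=True):
    """views: list of (snapshot,seed)"""
    D=[(s,)+mask(s,sd,kind) for s,sd in views]
    def iou(p):
        c=0
        for s,m,o in D:
            a=render(s,name,p,m.shape,o,z); c+=1-(a&m).sum()/max((a|m).sum(),1)
        return c/len(D)
    n=2 if sym else 3; f=lambda q:iou(list(q)+[0]*(3-n))
    S=np.array(p0[:n],float); st=np.array([15,15,.3])[:n]
    for it in range(2):
        S=minimize(f,S,method='Nelder-Mead',options=dict(initial_simplex=np.vstack([S,S+np.diag(st)]),xatol=.02,fatol=1e-5)).x; st=st/3
    return S,f(S)
E
python3 - <<'E'
from fit import *
T,S=load('top0'),load('side0')
J=[('stand',(187,216),(237,248),(458,202),'wood',0),('tamper',(221,230),(266,233),(405,102),'all',0),('seat',(397,184),(301,158),(540,-439),'wood',0),
('cup',(312,197),(281,187),(495,-168),'all',0),('saucer',(356,193),(293,174),(516,-309),'w',0),('tray',(153,257),(254,282),(340,306,.2),'w',0),
('scale',(148,216),(212,273),(468,328,.3),'w',0),('handle',(258,180),(246,190),(640,0,.1),'wood',34)]
for n,a,b,p,k,z in J:
    sym=len(p)==2
    for tag,v in(('both',[(T,a),(S,b)]),('top',[(T,a)]),('side',[(S,b)])):
        q,e=fit(n,v,p,k,z,sym); print(n,tag,q.round(3),round(e,3))
E
```

```text
stand both [464.057 207.815] 0.045
stand top [464.062 207.751] 0.033
stand side [464.955 206.446] 0.056
tamper both [417.155 106.499] 0.294
tamper top [417.671 107.087] 0.046
tamper side [417.743 105.45 ] 0.535
seat both [ 543.915 -440.714] 0.05
seat top [ 544.019 -440.774] 0.031
seat side [ 544.482 -440.039] 0.066
cup both [ 505.131 -171.608] 0.508
cup top [ 505.14  -171.417] 0.074
cup side [ 504.05  -168.987] 0.942
saucer both [ 519.671 -307.525] 0.286
saucer top [ 519.584 -307.476] 0.058
saucer side [ 517.793 -297.136] 0.507
tray both [346.68  312.108   1.38 ] 0.061
tray top [346.79  312.317   1.35 ] 0.065
tray side [346.778 311.343   1.365] 0.052
scale both [4.61016e+02 3.29350e+02 2.10000e-01] 0.062
scale top [4.60430e+02 3.29199e+02 2.14000e-01] 0.025
scale side [4.62095e+02 3.29046e+02 2.29000e-01] 0.092
handle both [ 6.66772e+02 -7.02000e-01  9.00000e-02] 0.296
handle top [ 6.63918e+02 -2.46500e+00  8.30000e-02] 0.165
handle side [ 6.65387e+02 -2.04580e+01 -6.80000e-02] 0.406
```

```bash
python3 - <<'E'
from fit import *
T,S=load('top0'),load('side0')
def hm(s,box,thr,seed):
    x0,y0,x1,y1=box
    a=cv2.resize(s['color'][y0:y1,x0:x1],None,fx=4,fy=4,interpolation=cv2.INTER_CUBIC).astype(int)
    return ((a[...,0]-a[...,2]>thr)).astype(np.uint8),(x0,y0)
D=[(T,)+hm(T,(245,155,275,205),25,0),(S,)+hm(S,(228,182,265,202),25,0)]
for use in ([0,1],[0],[1]):
    def f(p):
        c=0
        for k in use:
            s,m,o=D[k]; a=render(s,'handle',p,m.shape,o,34); c+=1-(a&m).sum()/max((a|m).sum(),1)
        return c/len(use)
    S0=np.array([660,-2,.08])
    for sc in(1,.3): S0=minimize(f,S0,method='Nelder-Mead',options=dict(initial_simplex=np.vstack([S0,S0+np.diag([12,8,.1])*sc]),xatol=.01,fatol=1e-5)).x
    print(use,S0.round(3),round(f(S0),3))
# grinder base plate front edge corners, z=16
e=pix2w(T,[(130+299/2.748,135+87/2.75),(130+395/2.748,135+77/2.75)],16); print(e.round(1)); d=e[0]-e[1]; print('yaw',np.arctan2(-d[0],d[1]), e.mean(0))
a=np.hstack([cv2.resize(T['color'][140:210,225:295],None,fx=5.6,fy=5.6,interpolation=cv2.INTER_CUBIC),cv2.resize(S['color'][160:220,190:270][:, :70],(400,392),interpolation=cv2.INTER_CUBIC)])
p=list(S0)
cv2.imwrite('pics/c3.png',a[...,::-1])
E
```

```text
[0, 1] [ 6.63902e+02 -1.26100e+00  8.90000e-02] 0.253
[0] [ 6.65367e+02 -3.32000e-01  9.40000e-02] 0.126
[1] [ 6.69972e+02 -5.55700e+00  7.60000e-02] 0.375
[[616.3  49.   16. ]
 [623.7 -59.9  16. ]]
yaw 0.06802797128772445 [619.98463313  -5.48005789  16.        ]
```

View pics/c3.png

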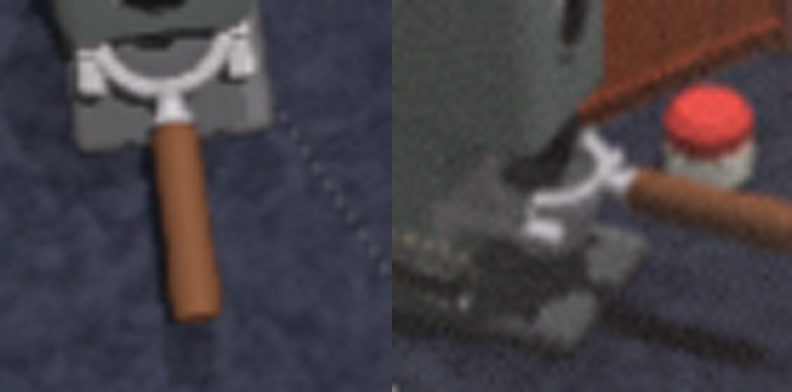

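The enlarged crop shows the handle from top px (256,162) to (260,197) and the fork prong fronts at about (241,155) and (268,152).

```bash
python3 - <<'E'
from fit import *
T=load('top0')
e=pix2w(T,[(225+90/5.6,140+90/5.6),(225+241/5.6,140+74/5.6)],70);d=e[0]-e[1];print(e.round(1),np.arctan2(-d[0],d[1]))
h=pix2w(T,[(225+173/5.6,140+124/5.6),(225+196/5.6,140+312/5.6)],[82,82]);d=h[0]-h[1];print(h.round(1),np.arctan2(d[1],d[0]),np.hypot(*d[:2]))
E
```

```text
[[630.6  37.2  70. ]
 [636.3 -43.8  70. ]] 0.07040415384452725
[[605.3  -7.1  82. ]
 [502.2 -16.   82. ]] 0.08676714633933749 103.41855642424481
```

Emit:
send_rows(rows=[[[2,3,0],0],[[5,7.5,0],-2],[[8.5,12.5,0],-4],[[12,17.5,0],-6],[[15.5,22.6,0],-8.5],[[19,27.7,0],-8.5],[[22.5,32.9,0],-8.5],[[26,38,0],-8.5],[[29.5,43.1,0],-8.5],[[33,48.2,0],-8.5]], jaw=0, newtons=50)

```text
time: 1.35
ee_pos: [477.4, -149.4, 197.7]
orientation: [3.139, 0.124, 0.0]
force: [1.0, -0.2, 0.3]
finger_gap: 1.002
finger_force: 0.0
```

Emit:
send_rows(rows=[[[3.5,5.1,0],0],[[6.5,9.5,0],0],[[8.5,12.5,0],0],[[9.7,14.2,0],0],[[9.7,14.2,0],0],[[9.7,14.2,-3],0],[[9.7,14.2,-6],0],[[9.7,14.2,-6],0],[[9.7,14.2,-6],0],[[9.7,14.2,-6],0]])

```text
time: 2.6
ee_pos: [574.5, -9.4, 139.2]
orientation: [3.139, 0.124, 0.003]
force: [-0.9, 0.1, 0.3]
finger_gap: 0.996
finger_force: 0.0
```

Emit:
send_rows(rows=[[[0,0,-1.5],0],[[0,0,-3],0],[[0,0,-4.5],0],[[0,0,-6],0],[[0,0,-7],0],[[0,0,-7.9],0],[[0,0,-7.9],0],[[0,0,-7.9],0],[[0,0,-7.9],0],[[0,0,-7.9],0]])

```text
time: 3.85
ee_pos: [574.0, -9.2, 59.1]
orientation: [3.139, 0.125, 0.001]
force: [-0.3, -0.2, -0.2]
finger_gap: 1.002
finger_force: 0.0
```

Emit:
send_rows(rows=[[[0,0,0],0],[[0,0,0],0],[[0,0,0],0],[[0,0,0],0],[[0,0,0],0],[[0,0,0],0],[[0,0,0],0],[[0,0,0],0],[[0,0,0],0],[[0,0,0],0]], jaw=1, newtons=50)

```text
time: 5.1
ee_pos: [573.8, -9.1, 58.7]
orientation: [-3.139, -0.125, 0.0]
force: [0.8, 0.5, -0.0]
finger_gap: 0.28
finger_force: 49.9
```

Emit:
send_rows(rows=[[[0,0,0.15],0],[[0,0,0.3],0],[[0,0,0.3],0],[[-0.5,-0.04,0.3],0],[[-1.0,-0.08,0.3],0],[[-1.5,-0.12,0.3],0],[[-2,-0.16,0.3],0],[[-2.5,-0.2,0.3],0],[[-3,-0.24,0.3],0],[[-3.0,-0.24,0.3],0]])

```text
time: 6.35
ee_pos: [543.4, -11.7, 61.8]
orientation: [3.139, 0.124, -0.0]
force: [-0.0, 0.7, -2.7]
finger_gap: 0.279
finger_force: 49.9
```

Emit:
send_rows(rows=[[[-1,-0.08,0],0],[[-2,-0.16,0],0],[[-3,-0.24,0],0],[[-4,-0.32,0],0],[[-5,-0.4,0],0],[[-6,-0.48,0],0],[[-7,-0.56,0],0],[[-7,-0.56,2],0],[[-7,-0.56,5],0],[[-7,-0.56,7],0]])

```text
time: 7.6
ee_pos: [473.8, -17.1, 133.0]
orientation: [3.139, 0.125, 0.002]
force: [0.5, -0.8, -2.7]
finger_gap: 0.279
finger_force: 49.9
```

```bash
python3 - <<'E'
from h import *
T=snap('top','top1');S=snap('side','side1')
a=np.hstack([cv2.resize(T['color'][135:245,180:290],(400,400),interpolation=cv2.INTER_CUBIC),cv2.resize(S['color'][140:250,200:310],(400,400),interpolation=cv2.INTER_CUBIC)])
cv2.imwrite('pics/c4.png',a[...,::-1]); print(r.read_state()['ee_pos'])
E
```

```text
[475.01329003 -17.17322615 133.78983696]
```

View pics/c4.png

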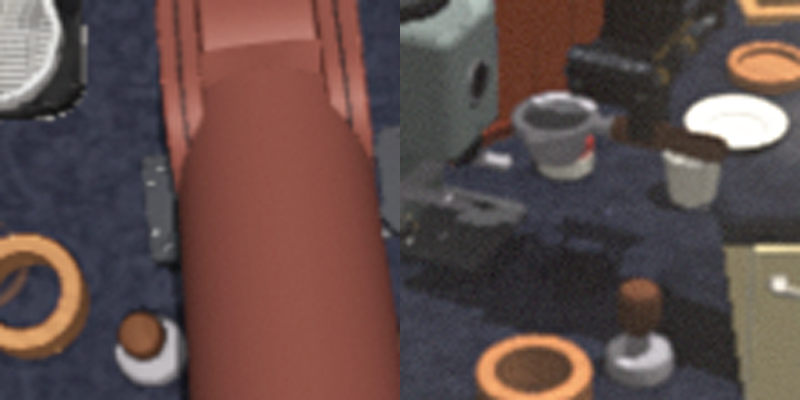

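The side crop shows the portafilter drawn clear and hanging level. Its flange top is centred at about side px (243,172), and the arm hides it from the top camera.

```bash
python3 - <<'E'
from h import *
S=load('side1')
a,b=np.array([1,0]),0
# ellipse extremes of flange: left (512,120), right(598,120), top 95, bottom ~138
f=lambda x,y:(200+(x-400)/3.636,140+y/3.636)
print(pix2w(S,[f(512,118),f(600,118),f(556,116)],155.5).round(1))
from math import *
t=.0865
for k in (86,88,90): print(474.5+k*cos(t),-17.2+k*sin(t))
c=np.array([561.5,-9.6,155.5]);t=np.linspace(0,6.28,9)
print([(round(400+(u-200)*3.636),round((v-140)*3.636)) for u,v in w2pix(S,np.c_[c[0]+39*np.cos(t),c[1]+39*np.sin(t),c[2]+0*t])])
E
```

```text
[[593.5  19.5 155.5]
 [523.8 -18.1 155.5]
 [560.5  -2.5 155.5]]
560.1784638095395 -9.770273273031043
562.1709862237149 -9.597488930543392
564.1635086378901 -9.424704588055743
[(522, 102), (517, 118), (537, 131), (570, 133), (597, 122), (600, 106), (580, 94), (548, 92), (522, 102)]
```

Emit:
send_rows(rows=[[[-1,2.4,0],-2],[[-2,5.2,0],-4],[[-3.2,8.2,0],-6],[[-4.4,11.2,0],-8],[[-5.6,14.3,0],-10],[[-6.8,17.4,0],-12],[[-7.9,20.2,0],-14],[[-8.8,22.6,0],-16],[[-9.5,24.3,0],-17],[[-9.5,24.3,0],-17]])

```text
time: 8.95
ee_pos: [377.7, 226.6, 131.0]
orientation: [-3.123, 0.337, 0.001]
force: [-0.3, 0.1, -1.6]
finger_gap: 0.276
finger_force: 49.9
```

Emit:
send_rows(rows=[[[0,0,-0.5],0],[[0,0,-1.2],0],[[0,0,-2],0],[[0,0,-2.5],0],[[0,0,-2.8],0],[[0,0,-3],0],[[0,0,-3],0],[[0,0,-3],0],[[0,0,-3],0],[[0,0,-3],0]])

```text
time: 10.2
ee_pos: [378.8, 225.8, 101.8]
orientation: [-3.123, 0.341, -0.0]
force: [0.6, -0.1, -2.7]
finger_gap: 0.28
finger_force: 49.9
```

```bash
python3 - <<'E'
from h import *
T=snap('top','top2');S=snap('side','side2')
st=r.read_state(); print(st['ee_pos'],st['orientation'])
a=np.hstack([cv2.resize(T['color'][170:250,150:230],(400,400),interpolation=cv2.INTER_CUBIC),cv2.resize(S['color'][180:270,200:290],(400,400),interpolation=cv2.INTER_CUBIC)])
cv2.imwrite('pics/c5.png',a[...,::-1])
E
```

```text
[378.82528959 225.826124   101.80929277] [-3.12299799e+00  3.40693203e-01 -2.33769917e-04]
```

View pics/c5.png

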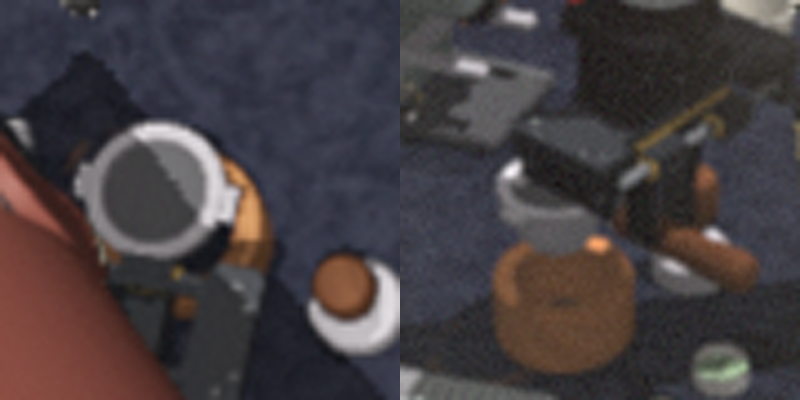

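The top crop shows the bowl over the stand, with the flange ellipse centred at about top px (181.4,208).

```bash
python3 - <<'E'
from h import *
T=load('top2')
f=lambda x,y:(150+x/5-.4,170+y/5-.4)
print(pix2w(T,[f(157,190)],124).round(1), 'pred',378.8+87*np.cos(-.212),225.8+87*np.sin(-.212))
def el(c,rr,z):
    t=np.linspace(0,2*np.pi,200); p=w2pix(T,np.c_[c[0]+rr*np.cos(t),c[1]+rr*np.sin(t),z+0*t]); p=(p+.4-[150,170])*5; return p.min(0).round(),p.max(0).round()
print(el((464,207.5),39,124))
E
```

```text
[[465.8 204.1 124. ]] pred 463.85224740528656 207.4938477196894
(array([ 82., 126.]), array([220., 262.]))
```

```bash
python3 - <<'E'
from h import *
from scipy.ndimage import map_coordinates as mc
T=load('top2'); g=cv2.GaussianBlur(T['color'].mean(2).astype(np.float32),(0,0),.7)
t=np.radians(np.r_[-35:35:2,75:150:2]) # avoid ears (+-90 about psi) roughly
def samp(c,rr,z,t):
    p=w2pix(T,np.c_[c[0]+rr*np.cos(t),c[1]+rr*np.sin(t),z+0*t]); return mc(g,[p[:,1],p[:,0]],order=1)
for z in(122,124,126):
  best=[]
  for x in np.arange(456,474,.5):
    for y in np.arange(198,216,.5):
      best.append(((samp((x,y),36.5,z,t)-samp((x,y),41.5,z,t)).clip(-20,60).mean(),x,y))
  best.sort(); print(z,best[-4:])
E
```

```text
122 [(np.float32(48.42856), np.float64(467.0), np.float64(207.0)), (np.float32(48.454384), np.float64(466.5), np.float64(206.5)), (np.float32(48.477497), np.float64(466.0), np.float64(206.5)), (np.float32(48.519466), np.float64(466.5), np.float64(207.0))]
124 [(np.float32(48.444843), np.float64(466.5), np.float64(206.5)), (np.float32(48.482334), np.float64(466.0), np.float64(206.0)), (np.float32(48.50052), np.float64(465.5), np.float64(206.0)), (np.float32(48.529247), np.float64(466.0), np.float64(206.5))]
126 [(np.float32(48.461864), np.float64(466.0), np.float64(206.0)), (np.float32(48.507713), np.float64(465.5), np.float64(205.5)), (np.float32(48.51924), np.float64(465.0), np.float64(205.5)), (np.float32(48.53768), np.float64(465.5), np.float64(206.0))]
```

Emit:
send_rows(rows=[[[-0.15,0.12,0],0],[[-0.15,0.12,-0.8],0],[[-0.15,0.12,-1.6],0],[[-0.15,0.12,-2.2],0],[[-0.15,0.12,-2.7],0],[[-0.15,0.12,-3.2],0],[[-0.15,0.12,-3.7],0],[[-0.15,0.12,-4.2],0],[[-0.15,0.12,-4.7],0],[[-0.15,0.12,-4.7],0]])

```text
time: 11.55
ee_pos: [377.0, 226.9, 54.3]
orientation: [3.123, -0.34, -0.001]
force: [-0.1, 0.3, -1.9]
finger_gap: 0.28
finger_force: 49.9
```

Emit:
send_rows(rows=[[[0,0,-0.2],0],[[0,0,-0.4],0],[[0,0,-0.6],0],[[0,0,-0.8],0],[[0,0,-1.0],0],[[0,0,-1.2],0],[[0,0,-1.3],0],[[0,0,-1.4],0],[[0,0,-1.5],0],[[0,0,-1.5],0]])

```text
time: 12.8
ee_pos: [377.3, 227.1, 39.8]
orientation: [-3.123, 0.341, -0.0]
force: [0.1, -0.1, -2.4]
finger_gap: 0.279
finger_force: 49.9
```

Emit:
send_rows(rows=[[[0,0,-0.05],0],[[0,0,-0.1],0],[[0,0,-0.15],0],[[0,0,-0.15],0],[[0,0,-0.15],0],[[0,0,-0.15],0],[[0,0,-0.15],0],[[0,0,-0.15],0],[[0,0,-0.15],0],[[0,0,-0.15],0]])

```text
time: 14.05
ee_pos: [377.2, 227.1, 38.2]
orientation: [-3.123, 0.341, 0.0]
force: [-3.9, 0.7, 4.3]
finger_gap: 0.279
finger_force: 49.9
```

Emit:
send_rows(rows=[[[0,0,0],0],[[0,0,0],0],[[0,0,0],0],[[0,0,0],0],[[0,0,0],0],[[0,0,0.5],0],[[0,0,2],0],[[0,0,4],0],[[0,0,6.5],0],[[0,0,9],0]], jaw=0)

```text
time: 15.3
ee_pos: [377.3, 227.3, 130.1]
orientation: [-3.123, 0.34, -0.001]
force: [0.7, -1.0, -0.1]
finger_gap: 0.998
finger_force: 0.0
```

Emit:
send_rows(rows=[[[0.6,-2,0],4],[[1.6,-5,0],10],[[2.8,-8.5,0],16],[[3.6,-11,0],20],[[4.0,-12.05,0],22],[[4.0,-12.05,-1],22],[[4.0,-12.05,-3],22],[[4.0,-12.05,-5.5],22],[[4.0,-12.05,-8.2],22],[[4.0,-12.05,-8.2],22]])

```text
time: 16.55
ee_pos: [415.3, 107.1, 44.9]
orientation: [-3.13, -0.262, 0.006]
force: [-0.6, 0.2, 0.3]
finger_gap: 0.998
finger_force: 0.0
```

Emit:
send_rows(rows=[[[0,0,0],0],[[0,0,0],0],[[0,0,0],0],[[0,0,0],0],[[0,0,0],0],[[0,0,0],0],[[0,0,0],0],[[0,0,0],0],[[0,0,0],0],[[0,0,0],0]], jaw=1, newtons=35)

```text
time: 17.8
ee_pos: [417.4, 106.7, 46.3]
orientation: [-3.13, -0.262, -0.0]
force: [0.1, 3.0, 1.2]
finger_gap: 0.415
finger_force: 35.0
```

Emit:
send_rows(rows=[[[0,0,1],0],[[0,0,3],0],[[0,0,6],0],[[0,0,9],0],[[0.2,-1,10],0],[[0.6,-3,10],0],[[1.2,-6,10],0],[[2,-9.5,10],0],[[3,-13.5,10],0],[[4,-17.7,10],0]])

```text
time: 19.05
ee_pos: [456.6, -72.6, 145.3]
orientation: [3.131, 0.261, -0.002]
force: [0.8, 0.3, -3.3]
finger_gap: 0.413
finger_force: 35.0
```

Emit:
send_rows(rows=[[[1,-4.5,0],0],[[2,-9,0],0],[[3,-13.5,0],0],[[4,-18,0],0],[[5,-22.5,0],0],[[6,-27,0],0],[[7,-31,0],0],[[7.8,-34.5,0],0],[[8.4,-36.6,0],0],[[8.65,-37.05,0],0]])

```text
time: 20.3
ee_pos: [541.9, -443.1, 144.2]
orientation: [-3.13, -0.257, 0.004]
force: [0.3, 0.5, -3.5]
finger_gap: 0.413
finger_force: 35.0
```

```bash
python3 - <<'E'
from h import *
T=snap('top','top3');S=snap('side','side3')
st=r.read_state(); print(st['ee_pos'],st['orientation'],st['finger_gap'],st['force'])
a=np.hstack([cv2.resize(T['color'][150:270,120:240],(400,400),interpolation=cv2.INTER_CUBIC),cv2.resize(S['color'][100:180,250:330],(400,400),interpolation=cv2.INTER_CUBIC)])
cv2.imwrite('pics/c6.png',a[...,::-1])
E
```

```text
[ 543.0721436  -440.90857534  144.94052313] [-3.12933065e+00 -2.60852093e-01  2.34892793e-03] 0.4100469370636439 [-0.27300397  0.18151611 -2.72000032]
```

View pics/c6.png

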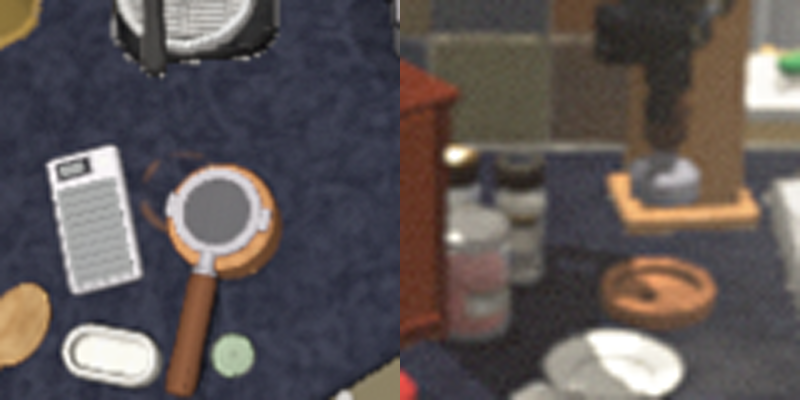

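Emit:
send_rows(rows=[[[0.05,0,-1],0],[[0.05,0,-2.5],0],[[0.05,0,-4],0],[[0.05,0,-5.5],0],[[0.05,0,-6.5],0],[[0.05,0,-7.5],0],[[0.05,0,-7.7],0],[[0.05,0,-7.7],0],[[0.05,0,-7.7],0],[[0.05,0,-7.7],0]])

```text
time: 21.65
ee_pos: [544.5, -441.1, 69.7]
orientation: [3.13, 0.261, 0.001]
force: [0.1, 0.1, -2.9]
finger_gap: 0.417
finger_force: 35.0
```

```bash
python3 - <<'E'
from h import *
T=snap('top','top4');S=snap('side','side4')
st=r.read_state(); print(st['ee_pos'],st['orientation'],st['force'])
a=np.hstack([cv2.resize(T['color'][150:220,365:435],(400,400),interpolation=cv2.INTER_CUBIC),cv2.resize(S['color'][130:180,280:330],(400,400),interpolation=cv2.INTER_CUBIC)])
cv2.imwrite('pics/c7.png',a[...,::-1])
t=np.linspace(0,2*np.pi,200);z=st['ee_pos'][2]-46.3
for rr,zz,c in((29,z,(544.2,-440.8)),(46,18,(544.1,-440.7))):
    p=w2pix(S,np.c_[c[0]+rr*np.cos(t),c[1]+rr*np.sin(t),zz+0*t]); p=(p-[280,130]+.5)*8+[400,0]; print(p.min(0).round(),p.max(0).round())
E
```

```text
[ 544.40016786 -441.02577482   69.52601868] [3.13046141e+00 2.61592290e-01 4.68404267e-04] [ 0.95759098 -1.02049319 -2.46614663]
[517. 173.] [631. 226.]
[483. 167.] [664. 252.]
```

View pics/c7.png

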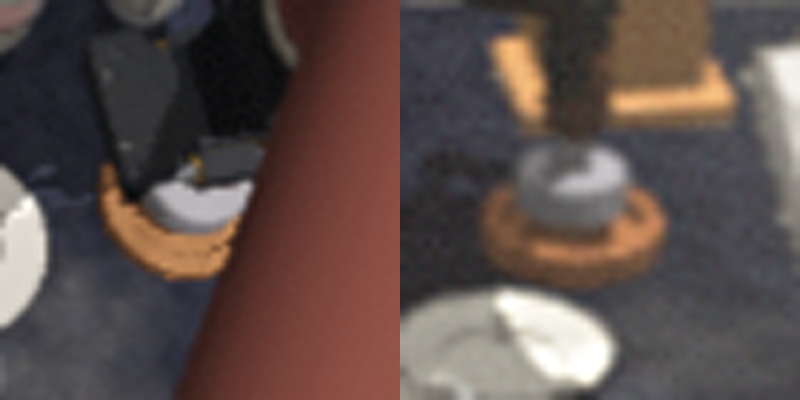

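The portafilter hangs in its stand. The tamper foot (crop x 517–632) matches the prediction over the seat, so I'll lower it.

Emit:
send_rows(rows=[[[0,0,-0.4],0],[[0,0,-0.8],0],[[0,0,-1.1],0],[[0,0,-1.3],0],[[0,0,-1.4],0],[[0,0,-1.5],0],[[0,0,-1.55],0],[[0,0,-1.58],0],[[0,0,-1.58],0],[[0,0,-1.58],0]])

```text
time: 23.0
ee_pos: [544.8, -441.0, 54.4]
orientation: [3.13, 0.262, 0.001]
force: [-1.1, 2.8, 5.7]
finger_gap: 0.412
finger_force: 35.0
```

Emit:
send_rows(rows=[[[0,0,0],0],[[0,0,0],0],[[0,0,0],0],[[0,0,0],0],[[0,0,0],0],[[0,0,1],0],[[0,0,3],0],[[0,0,5],0],[[0,0,7],0],[[0,0,8],0]], jaw=0)

```text
time: 24.25
ee_pos: [545.0, -441.4, 135.9]
orientation: [3.129, 0.261, 0.003]
force: [0.5, 0.6, 0.5]
finger_gap: 1.001
finger_force: 0.0
```

Emit:
send_rows(rows=[[[-0.2,2,0],0],[[-0.6,5,0],0],[[-1.2,9,0],0],[[-1.9,13,0],0],[[-2.6,17.5,0],0],[[-3.2,22,0],0],[[-3.6,25,0],0],[[-3.9,26.5,0],0],[[-3.95,26.95,0],0],[[-3.95,26.95,0],0]])

```text
time: 25.5
ee_pos: [504.8, -172.5, 133.5]
orientation: [3.131, 0.26, -0.0]
force: [0.1, -0.1, -0.3]
finger_gap: 1.001
finger_force: 0.0
```

```bash
python3 - <<'E'
from fit import *
T=snap('top','top5');S=snap('side','side5')
st=r.read_state(); print(st['ee_pos'],st['orientation'])
print(fit('cup',[(S,(281,187))],(505,-171),'all'))
print(fit('seat',[(T,(397,184))],(544,-440),'wood'))
a=np.hstack([cv2.resize(T['color'][150:220,365:435],(400,400),interpolation=cv2.INTER_CUBIC),cv2.resize(S['color'][130:210,255:335],(400,400),interpolation=cv2.INTER_CUBIC)])
cv2.imwrite('pics/c8.png',a[...,::-1])
E
```

```text
[ 504.76168564 -172.79828567  133.3187099 ] [ 3.13080563e+00  2.58940618e-01 -2.24459552e-04]
(array([ 502.78463771, -167.79061476]), np.float64(0.8743794276789201))
(array([ 544.50980568, -441.64228439]), np.float64(0.036340316374519066))
```

View pics/c8.png

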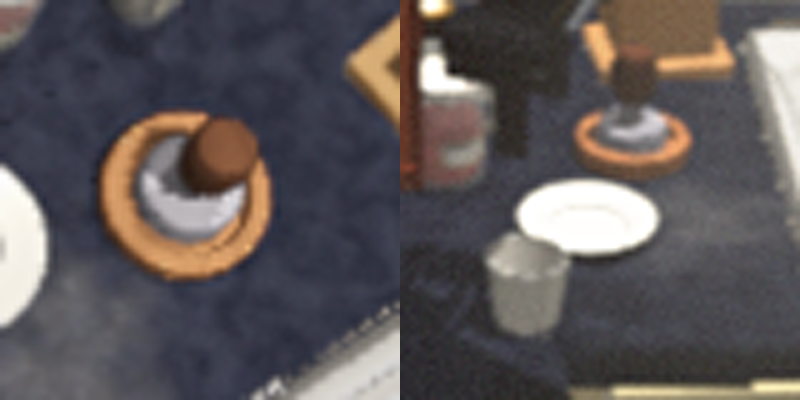

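```bash
python3 - <<'E'
from fit import *
S=load('side5')
for n,c in(('cup',(505.1,-171.5,0)),('saucer',(519.6,-307.5,0))):
    p=(w2pix(S,tf(M[n][0],c))-[255,130]+.5)*5+[400,0]; print(n,p.min(0).round(),p.max(0).round())
E
```

```text
cup [488. 229.] [571. 331.]
saucer [522. 180.] [659. 248.]
```

Emit:
send_rows(rows=[[[0,0.1,-1.5],0],[[0,0.1,-3],0],[[0,0.1,-5],0],[[0,0.1,-7],0],[[0,0.1,-9],0],[[0,0.1,-10],0],[[0,0.1,-10.5],0],[[0,0.1,-10.5],0],[[0,0.1,-10.5],0],[[0,0.1,-10.5],0]])

```text
time: 26.85
ee_pos: [505.2, -170.6, 29.0]
orientation: [3.13, 0.261, 0.001]
force: [-0.1, 0.6, -0.1]
finger_gap: 0.998
finger_force: 0.0
```

Emit:
send_rows(rows=[[[0,0,0],0],[[0,0,0],0],[[0,0,0],0],[[0,0,0],0],[[0,0,0],0],[[0,0,0],0],[[0,0,0],0],[[0,0,0],0],[[0,0,0],0],[[0,0,0],0]], jaw=1, newtons=15)

```text
time: 28.1
ee_pos: [504.8, -170.5, 28.4]
orientation: [-3.131, -0.261, -0.0]
force: [0.3, 0.2, -0.1]
finger_gap: 0.658
finger_force: 15.0
```

Emit:
send_rows(rows=[[[0,0,0.5],0],[[0,0,1.2],0],[[0,0,2.2],0],[[0,0,3.2],0],[[0,0,4],0],[[0,0,4.5],0],[[0,0,4.5],0],[[0,0,4.5],0],[[0,0,4.5],0],[[0,0,4.5],0]])

```text
time: 29.35
ee_pos: [504.6, -170.4, 73.2]
orientation: [-3.13, -0.262, 0.001]
force: [0.1, -0.5, -1.5]
finger_gap: 0.658
finger_force: 15.0
```

Emit:
send_rows(rows=[[[0.2,-1.5,0],0],[[0.4,-4,0],0],[[0.7,-7,0],0],[[1.1,-10,0],0],[[1.35,-12.5,0],0],[[1.48,-13.72,0],0],[[1.48,-13.72,-1],0],[[1.48,-13.72,-2],0],[[1.48,-13.72,-2.6],0],[[1.48,-13.72,-2.6],0]])

```text
time: 30.6
ee_pos: [519.3, -306.8, 46.8]
orientation: [-3.13, -0.263, 0.001]
force: [0.8, 0.7, -1.5]
finger_gap: 0.661
finger_force: 15.0
```

```bash
python3 - <<'E'
from fit import *
S=snap('side','side6');st=r.read_state(); print(st['ee_pos'],st['force'])
T=snap('top','top6')
cv2.imwrite('pics/c9.png',np.hstack([cv2.resize(S['color'][140:210,255:325],(400,400),interpolation=cv2.INTER_CUBIC),cv2.resize(T['color'][155:225,325:395],(400,400),interpolation=cv2.INTER_CUBIC)])[...,::-1])
k=400/70
for n,c,z in(('cup',(519.6,-307.5,0),st['ee_pos'][2]-28.4),('saucer',(519.6,-307.5,0),0)):
    p=(w2pix(S,tf(M[n][0],c,z))-[255,140]+.5)*k; print(n,p.min(0).round(),p.max(0).round())
E
```

```text
[ 519.55624023 -307.08087597   47.26389844] [-0.52984466 -0.37505526 -0.84950784]
cup [175.  87.] [266. 196.]
saucer [139. 148.] [296. 227.]
```

View pics/c9.png

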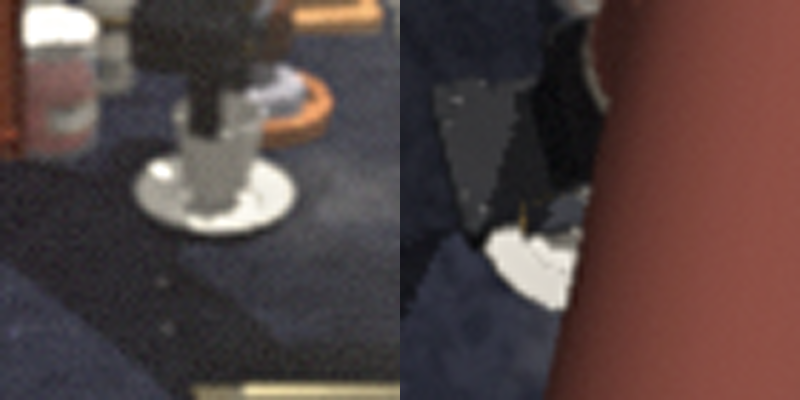

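The cup is held upright and centred over the saucer in the side crop (cup centre about x 220, saucer about 216, as predicted). I'll lower it slowly.

Emit:
send_rows(rows=[[[0,0,-0.3],0],[[0,0,-0.6],0],[[0,0,-0.8],0],[[0,0,-1.0],0],[[0,0,-1.1],0],[[0,0,-1.18],0],[[0,0,-1.24],0],[[0,0,-1.28],0],[[0,0,-1.28],0],[[0,0,-1.28],0]])

```text
time: 31.95
ee_pos: [519.6, -307.7, 34.7]
orientation: [3.131, 0.262, 0.0]
force: [0.8, -0.8, -1.1]
finger_gap: 0.658
finger_force: 15.0
```

Emit:
send_rows(rows=[[[0,0,-0.03],0],[[0,0,-0.06],0],[[0,0,-0.09],0],[[0,0,-0.12],0],[[0,0,-0.12],0],[[0,0,-0.12],0],[[0,0,-0.12],0],[[0,0,-0.12],0],[[0,0,-0.12],0],[[0,0,-0.12],0]])

```text
time: 33.2
ee_pos: [519.6, -307.7, 33.5]
orientation: [-3.131, -0.262, -0.0]
force: [-0.3, 0.4, 0.1]
finger_gap: 0.661
finger_force: 15.0
```

Emit:
send_rows(rows=[[[0,0,0],0],[[0,0,0],0],[[0,0,0],0],[[0,0,0],0],[[0,0,0],0],[[0,0,1],0],[[0,0,3],0],[[0,0,6],0],[[0,0,9],0],[[0,0,11],0]], jaw=0)

```text
time: 34.45
ee_pos: [520.4, -308.0, 146.9]
orientation: [3.129, 0.261, 0.004]
force: [0.4, 0.8, -0.3]
finger_gap: 0.999
finger_force: 0.0
```

Emit:
send_rows(rows=[[[0,2,0],5],[[-0.4,5,0],13],[[-0.7,9,0],21],[[-1,13.5,0],30],[[-1.3,18,0],39],[[-1.6,22.5,0],48],[[-2,27,0],57],[[-2.4,31.5,0],63],[[-3.4,36,0],68.6],[[-5,40,0],68.6]])

```text
time: 35.7
ee_pos: [469.7, 94.2, 145.1]
orientation: [2.436, 1.982, 0.002]
force: [0.6, 0.6, 0.6]
finger_gap: 1.002
finger_force: 0.0
```

```bash
python3 - <<'E'
from fit import *
T=snap('top','top7');S=snap('side','side7');st=r.read_state(); print(st['ee_pos'],st['orientation'],st['finger_gap'])
cv2.imwrite('pics/c10.png',np.hstack([cv2.resize(S['color'][140:210,255:325],(400,400),interpolation=cv2.INTER_CUBIC),cv2.resize(T['color'][155:225,325:395],(400,400),interpolation=cv2.INTER_CUBIC)])[...,::-1])
print(fit('tray',[(T,(153,257))],(346,312,1.36),'w',0,False))
E
```

```text
[468.43865922  97.28043286 145.27027689] [2.4313415  1.98802719 0.00278193] 1.0004441598613838
(array([346.81327072, 312.31540137,   1.3480771 ]), np.float64(0.06541268950028079))
```

View pics/c10.png

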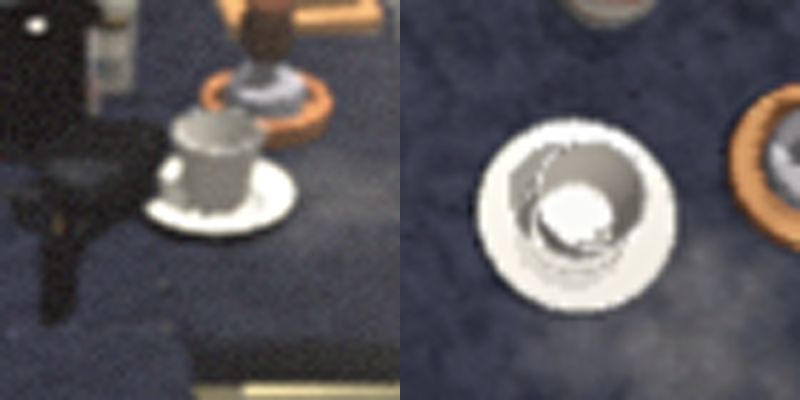

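Emit:
send_rows(rows=[[[-1,2,0],0],[[-3,5.4,0],0],[[-5.4,9.6,0],0],[[-7.8,14,0],0],[[-10,18,0],0],[[-11.6,20.8,0],0],[[-12.28,22,0],0],[[-12.28,22,-2],0],[[-12.28,22,-4],0],[[-12.28,22,-5],0]])

```text
time: 37.05
ee_pos: [347.3, 311.2, 92.9]
orientation: [2.44, 1.978, -0.001]
force: [-0.3, -0.1, 0.1]
finger_gap: 0.996
finger_force: 0.0
```

Emit:
send_rows(rows=[[[0,0,-1],0],[[0,0,-2],0],[[0,0,-3],0],[[0,0,-4],0],[[0,0,-4.5],0],[[0,0,-5],0],[[0,0,-5],0],[[0,0,-5],0],[[0,0,-5],0],[[0,0,-5],0]])

```text
time: 38.3
ee_pos: [346.9, 312.4, 43.6]
orientation: [2.439, 1.98, 0.0]
force: [-0.1, 0.5, -0.3]
finger_gap: 1.0
finger_force: 0.0
```

Emit:
send_rows(rows=[[[0,0,-1],0],[[0,0,-2],0],[[0,0,-2.8],0],[[0,0,-3.4],0],[[0,0,-3.7],0],[[0,0,-3.7],0],[[0,0,-3.7],0],[[0,0,-3.7],0],[[0,0,-3.7],0],[[0,0,-3.7],0]])

```text
time: 39.55
ee_pos: [346.8, 312.3, 6.5]
orientation: [2.439, 1.98, 0.0]
force: [1.0, -0.1, 0.3]
finger_gap: 1.001
finger_force: 0.0
```

Emit:
send_rows(rows=[[[0,0,0],0],[[0,0,0],0],[[0,0,0],0],[[0,0,0],0],[[0,0,0],0],[[0,0,0],0],[[0,0,0],0],[[0,0,0],0],[[0,0,0],0],[[0,0,0],0]], jaw=1, newtons=15)

```text
time: 40.8
ee_pos: [346.8, 312.3, 6.4]
orientation: [-2.439, -1.98, 0.0]
force: [-0.2, 0.0, 0.5]
finger_gap: 0.021
finger_force: 0.0
```

Emit:
send_rows(rows=[[[0,0,0.5],0],[[0,0,1.5],0],[[0,0,3],0],[[0,0,4.5],0],[[0,0,6],0],[[0,0,7],0],[[0,0,7.5],0],[[0,0,7.5],0],[[0,0,7.5],0],[[0,0,7.5],0]])

```text
time: 42.05
ee_pos: [346.5, 312.2, 81.0]
orientation: [-2.439, -1.98, 0.001]
force: [-0.1, -0.1, -0.0]
finger_gap: 0.004
finger_force: 0.0
```

```bash
python3 - <<'E'
from fit import *
T=snap('top','top8');S=snap('side','side8')
cv2.imwrite('pics/c11.png',np.hstack([cv2.resize(S['color'][240:310,210:280],(400,400),interpolation=cv2.INTER_CUBIC),cv2.resize(T['color'][190:290,110:210],(400,400),interpolation=cv2.INTER_CUBIC)])[...,::-1])
E
```

```text
(no output)
```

View pics/c11.png

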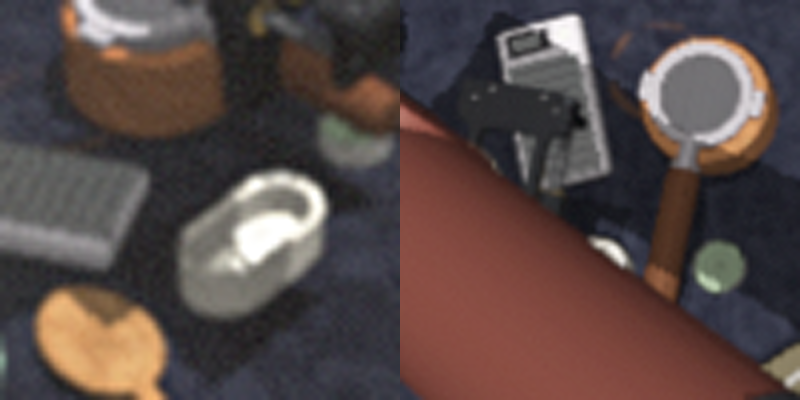

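```bash
python3 - <<'E'
from fit import *
T,S=load('top8'),load('side8'); st=r.read_state(); print(st['ee_pos'],st['joint_pos'],st['orientation'],R.from_rotvec(st['orientation']).as_matrix().round(2))
P=[st['ee_pos'],st['ee_pos']+[0,0,70],st['ee_pos']+[0,0,150]]
print(w2pix(T,P),w2pix(S,P))
print(fit('tray',[(S,(254,282))],(346,312,1.36),'w',0,False))
cv2.imwrite('pics/c12.png',cv2.resize(S['color'][180:310,190:360],(785,600),interpolation=cv2.INTER_CUBIC)[...,::-1])
E
```

```text
[346.56384548 312.24481911  81.16418386] [ 0.10247492  0.16107673 -0.98234762  1.99948867  0.15327743  1.05771712
 -1.15626505] [-2.43851025e+00 -1.98026762e+00  8.83012547e-04] [[ 0.21  0.98 -0.  ]
 [ 0.98 -0.21 -0.  ]
 [-0.   -0.   -1.  ]]
[[146.30062274 253.4596537 ]
 [138.56159237 250.08381732]
 [128.53863797 245.69878613]] [[253.64798204 263.39368543]
 [253.40445006 243.15114111]
 [253.12096592 218.53643073]]
(array([346.5007524 , 311.84363594,   1.36671264]), np.float64(0.03311610586514169))
```

View pics/c12.png

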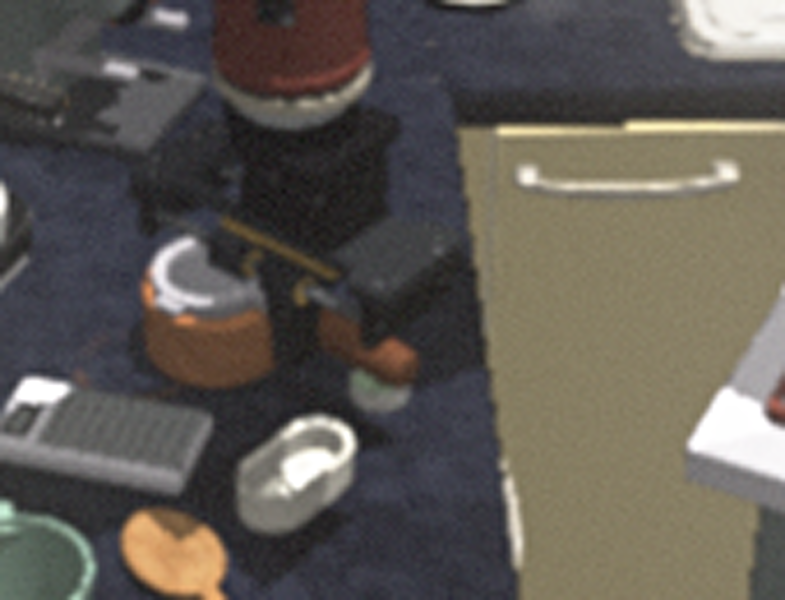

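The tray still stands at (346.5,311.8), apparently unmoved, yet the jaws closed on nothing. I've used all 14 pictures, so I'll check by numbers where the fingers are in the image.

```bash
python3 - <<'E'
from fit import *
S,S7=load('side8'),load('side7')
a=S['color'].mean(2).astype(int); b=S7['color'].mean(2).astype(int)
for nm,m in(('now',a),('before',b)):
    print(nm,'cols 236..272 step2')
    for v in range(232,276,2): print(v,' '.join('%3d'%x for x in m[v:v+2,236:274].reshape(2,-1,2).mean((0,2))))
E
```

```text
now cols 236..272 step2
232  40  47  46  42  54  60  68  57  45  37  33  33  32  35  48  62  63  65  65
234  35  41  43  43  63  50  45  59  67  59  44  37  41  55  65  65  67  64  63
236  48  41  40  57  60  42  38  35  44  58  69  59  46  44  56  62  66  64  66
238  98  70  46  56  65  38  38  39  39  38  48  59  65  51  44  64  66  66  65
240 113 111  96  82  94  46  38  39  41  57  61  43  42  48  52  61  64  75  73
242 114 116 127 119 112  65  37  41  48  81  78  86  58  60  54  43  51  62  65
244 131 120 114 101  95  82  37  38  45  80  59  75  85  71  59  52  38  41  47
246 100  92  89  83  81  77  36  35  37  39  32  39  61  61  59  52  33  37  38
248  85  84  91  92  88  72  41  37  36  35  33  42  56  58  56  55  36  32  37
250  90  87  88  79  73  70  46  37  33  34  32  45  57  57  60  55  37  38  43
252  70  73  72  70  69  68  46  36  35  35  32  41  50  54  54  57  37  35  42
254  72  70  70  70  70  68  51  38  35  35  34  38  48  48  55  57  48  48  79
256  72  73  74  71  71  68  50  38  35  31  32  40  44  46  46  57  65  75  87
258  71  71  68  68  68  65  53  39 
[... 1770 characters left out ...]
  73  72  66  65  63  66  57  56  58  59  55  61  60  64  73
260  76  79  81  78  66  60  53  60  73  70  61  59  57  60  69 128 127  71  54
262  77  74  70  61  52  45  47  47  49  59  66  68  68  67  69 166 201 163 106
264  67  68  63  62  54  53  49  44  46  44  50  57  67  69  60 115 152 159 167
266  70  69  64  66  67  67  57  53  47  47  45  46  53  61  62  85 105 109 115
268  67  66  68  64  62  67  68  63  53  47  50  60  51  43  53  61  79  87  92
270  84  66  66  65  62  66  62  59 105 168 165 198 166 132  64  43  50  61  69
272  79  72  68  69  68  63  67 136 230 229 166 151 166 218 202  63  41  45  51
274  68  70  72  75  68  87 179 243 192 145 129 119 114 130 240 129  39  41  41
```

Emit:
send_rows(rows=[[[0,0,0],0],[[0,0,0],0],[[0,0,0],0],[[0,0,0],0],[[0,0,0],0],[[0,0,0],0],[[0,0,0],0],[[0,0,0],0],[[0,0,0],0],[[0,0,0],0]], jaw=0)

```text
time: 43.4
ee_pos: [346.8, 312.3, 81.5]
orientation: [-2.439, -1.98, -0.0]
force: [0.5, -1.1, -0.3]
finger_gap: 0.983
finger_force: 0.0
```

Emit:
send_rows(rows=[[[0,0,-1],0],[[0,0,-2.5],0],[[0,0,-4],0],[[0,0,-5.2],0],[[0,0,-6.2],0],[[0,0,-7],0],[[0,0,-7.6],0],[[0,0,-7.6],0],[[0,0,-7.6],0],[[0,0,-7.6],0]])

```text
time: 44.65
ee_pos: [347.0, 312.4, 5.8]
orientation: [2.439, 1.98, 0.001]
force: [0.6, 0.1, -0.9]
finger_gap: 1.001
finger_force: 0.0
```

```bash
python3 - <<'E'
from fit import *
S=snap('side','side9'); st=r.read_state(); print(st['ee_pos'],st['finger_gap'])
y=np.array([.98,-.21,0])
for g in(-58,-43,0,43,58): print(g,w2pix(S,[st['ee_pos']+y*g,st['ee_pos']+y*g+[0,0,40]]).round(1).tolist())
a=S['color'].mean(2).astype(int)
for v in range(244,300,2): print(v,' '.join('%3d'%x for x in a[v:v+2,222:288].reshape(2,-1,2).mean((0,2))))
E
```

```text
[346.9588662  312.41467785   5.71008859] 0.9987599102907707
-58 [[269.6, 293.0], [269.7, 282.2]]
-43 [[265.4, 290.6], [265.5, 279.8]]
0 [[253.8, 283.9], [253.6, 273.2]]
43 [[242.4, 277.5], [242.1, 266.8]]
58 [[238.6, 275.2], [238.2, 264.6]]
244  36  40  45  58  56  45  41  45  47  44  32  28  28  30  31  28  30  31  29  31  29  32  29  35  33  37  41  41  43  44  43  42  42
246  37  37  43  54  65  67  52  40  42  45  30  31  29  32  28  27  30  32  43  34  32  34  36  32  31  38  44  46  42  44  44  41  43
248  37  44  42  44  49  53  62  60  53  40  36  32  31  29  32  32  30  29  35  32  33  31  32  33  35  36  46  44  43  43  42  45  44
250  40  40  40  42  49  68  56  48  61  59  47  40  32  32  26  34  31  33  26  33  32  34  34  34  42  56  62  53  51  54  57  49  45
252  49  45  41  39  49  73  76  51  37  46  61  61  46  36  35  30  33  31  31  29  33  34  34  45  61  63  66  66  67  65  64  62  54
254  66  63  57  50  49  63  64  74  70  47  47  72  72  61  43  37  30  31  29  33  32  38  52  61  67  65  66  63  66  66  65  71  66
256  62  67  67  68  58  62  55  44  63  73
[... 2248 characters left out ...]
  51  51  53  56  57
290  87  80  79  78  56  41  41  44  42  57 109 116 118 119 119 115 113 103  64  36  38  36  30  32  39  44  47  50  57  57  60  60  59
292 142 134 155 162 128  85  51  42  44  46  88 113 119 118 118 115  94  59  37  36  36  36  38  35  34  39  49  51  55  57  59  58  58
294 168 170 161 166 163 149 120  55  40  43  48  71  87  92  85  71  46  35  33  34  33  38  36  34  40  46  53  50  53  52  53  54  56
296 164 159 150 159 167 164 165 125  45  46  44  42  43  42  41  36  41  34  36  32  36  33  37  39  52  52  54  53  51  50  52  52  54
298 161 157 150 153 161 167 163 162  79  58  60  51  40  36  38  35  37  36  38  37  38  38  39  46  49  48  54  54  52  51  54  55  56
```

Emit:
send_rows(rows=[[[0,0,0],0],[[0,0,0],0],[[0,0,0],0],[[0,0,0],0],[[0,0,0],0],[[0,0,0],0],[[0,0,0],0],[[0,0,0],0],[[0,0,0],0],[[0,0,0],0]], jaw=0.7, newtons=15)

```text
time: 45.95
ee_pos: [346.8, 312.3, 5.4]
orientation: [-2.439, -1.98, 0.0]
force: [-0.4, 0.2, 0.1]
finger_gap: 0.301
finger_force: 0.0
```

```bash
python3 - <<'E'
from fit import *
S=snap('side','side10'); st=r.read_state(); print(st['ee_pos'],st['finger_gap'],st['finger_force'],st['force'])
a=S['color'].mean(2).astype(int)
for v in range(254,300,2): print(v,' '.join('%3d'%x for x in a[v:v+2,222:288].reshape(2,-1,2).mean((0,2))))
E
```

```text
[346.7573498  312.31290339   5.43049288] 0.30251985605547527 0.0 [ 0.36976948 -0.03039825  0.04520649]
254  66  66  68  67  66  42  40  42  45  48  53  49  61  55  42  37  32  33  29  32  32  37  49  62  65  64  65  65  63  66  63  71  67
256  60  65  69  72  67  46  39  39  40  66  68  40  34  47  61  54  43  33  34  31  37  54  62  64  64  65  64  64  65  64  73  73  56
258  48  62  67  70  69  60  51  40  47  64  58  53  46  34  37  53  61  54  39  36  55  64  65  65  65  63  63  63  65  65  65  55  40
260  47  43  60  66  71  72  67  62  52  55  54  49  56  51  35  35  40  54  48  39  38  51  63  62  63  65  65  63  65  59  50  39  43
262  52  43  44  50  55  63  67  63  63  53  46  31  38  43  40  36  40  44  43  35  35  44  62  64  65  63  69  69  57  45  38  38  49
264  49  48  49  42  42  40  37  40  40  37  37  30  34  36  38  37  48  58  63  55  37  40  55  65  78  67  72  63  42  34  32  32  48
266  73  60  56  49  46  39  41  41  41  41  39  32  34  36  37  37  38  46  84  88  49  41  40  47  61  59  51  38  33  29  34  44  61
268  96  93  91  85  83  76  57  42  41  41  
[... 1430 characters left out ...]
  48  49  50  57  56
290  86  81  80  79  54  43  44  44  38  56 108 118 118 115 116 115 113 101  62  35  39  33  34  36  42  41  46  51  55  56  58  59  60
292 132 134 156 162 129  83  49  41  41  43  84 114 118 120 117 114  92  56  32  34  34  34  35  31  32  35  44  49  53  57  57  56  60
294 163 170 160 166 163 147 123  56  38  39  45  68  87  90  82  71  46  30  35  31  32  33  33  34  37  43  49  53  50  52  52  51  50
296 165 158 150 160 165 164 165 124  47  42  38  39  41  38  38  33  35  31  32  34  31  29  36  38  50  51  53  52  50  47  51  54  53
298 161 157 150 153 161 167 162 161  77  55  47  40  42  37  33  38  35  33  34  34  33  37  39  45  50  49  51  55  52  50  51  55  52
```

The numbers explain the miss: the fingertips end about 20 mm above the reported TCP (image row about 281, z about 27), so the jaws closed just over the tray's rim. I'll reopen and go lower in small steps, watching the force.

Emit:
send_rows(rows=[[[0,0,0],0],[[0,0,0],0],[[0,0,0],0],[[0,0,0],0],[[0,0,0],0],[[0,0,0],0],[[0,0,-0.15],0],[[0,0,-0.3],0],[[0,0,-0.45],0],[[0,0,-0.5],0]], jaw=0)

```text
time: 47.25
ee_pos: [346.7, 312.3, 0.3]
orientation: [-2.439, -1.98, 0.0]
force: [0.2, 0.4, -0.5]
finger_gap: 0.998
finger_force: 0.0
```

Emit:
send_rows(rows=[[[0,0,-0.1],0],[[0,0,-0.2],0],[[0,0,-0.3],0],[[0,0,-0.4],0],[[0,0,-0.5],0],[[0,0,-0.5],0],[[0,0,-0.5],0],[[0,0,-0.5],0],[[0,0,-0.5],0],[[0,0,-0.5],0]])

```text
time: 48.5
ee_pos: [346.8, 312.3, -4.6]
orientation: [2.439, 1.98, -0.0]
force: [0.2, 0.4, -0.5]
finger_gap: 1.001
finger_force: 0.0
```

Emit:
send_rows(rows=[[[0,0,-0.1],0],[[0,0,-0.2],0],[[0,0,-0.3],0],[[0,0,-0.4],0],[[0,0,-0.5],0],[[0,0,-0.6],0],[[0,0,-0.6],0],[[0,0,-0.6],0],[[0,0,-0.6],0],[[0,0,-0.6],0]])

```text
time: 49.75
ee_pos: [346.8, 312.3, -10.5]
orientation: [2.439, 1.98, 0.0]
force: [0.5, -0.1, -0.3]
finger_gap: 1.001
finger_force: 0.0
```

Emit:
send_rows(rows=[[[0,0,0],0],[[0,0,0],0],[[0,0,0],0],[[0,0,0],0],[[0,0,0],0],[[0,0,0],0],[[0,0,0],0],[[0,0,0],0],[[0,0,0],0],[[0,0,0],0]], jaw=1, newtons=15)

```text
time: 51.0
ee_pos: [346.8, 312.3, -10.6]
orientation: [-2.439, -1.98, -0.0]
force: [0.5, 0.1, -0.2]
finger_gap: 0.502
finger_force: 15.0
```

Emit:
send_rows(rows=[[[0,0,0.7],0],[[0,0,1.8],0],[[0,0,3.2],0],[[0,0,4.6],0],[[0,0,5.6],0],[[0,0,6],0],[[0,0,6],0],[[0,0,6],0],[[0,0,6],0],[[0,0,6],0]])

```text
time: 52.25
ee_pos: [346.6, 312.3, 49.2]
orientation: [-2.439, -1.98, 0.001]
force: [0.4, -0.2, -1.8]
finger_gap: 0.502
finger_force: 15.0
```

Emit:
send_rows(rows=[[[0.6,0.1,0],-5],[[1.8,0.3,0],-12],[[3.2,0.5,0],-20],[[4.8,0.7,0],-28],[[6.4,1.0,0],-36],[[8,1.2,0],-44],[[9.4,1.4,0],-52],[[10.6,1.6,0],-60],[[11.42,1.69,0],-66],[[11.42,1.69,0],-66]])

```text
time: 53.5
ee_pos: [461.2, 329.2, 49.1]
orientation: [-3.124, -0.333, 0.001]
force: [0.4, 0.3, -1.4]
finger_gap: 0.502
finger_force: 15.0
```

Emit:
send_rows(rows=[[[0,0,-0.5],0],[[0,0,-1],0],[[0,0,-1.5],0],[[0,0,-2],0],[[0,0,-2.5],0],[[0,0,-2.5],0],[[0,0,-2.5],0],[[0,0,-2.5],0],[[0,0,-2.5],0],[[0,0,-2.5],0]])

```text
time: 54.75
ee_pos: [461.0, 329.2, 24.5]
orientation: [-3.124, -0.332, -0.0]
force: [0.4, -0.1, -2.1]
finger_gap: 0.504
finger_force: 15.0
```

```bash
python3 - <<'E'
from fit import *
T=snap('top','top11');S=snap('side','side11'); st=r.read_state(); print(st['ee_pos'],st['orientation'],st['force'],st['finger_gap'])
z=st['ee_pos'][2]+10.6
for tag,v in(('side',[(S,w2pix(S,[[461,329,z+15]])[0])]),('top',[(T,w2pix(T,[[461,329,z+15]])[0])])):
    print(tag,fit('tray',v,(461,329,.21),'w',z,False))
a=S['color'].mean(2).astype(int)
u,w=w2pix(S,[[461,329,z]])[0].astype(int); print(u,w)
for v in range(w-24,w+24,2): print(v,' '.join('%3d'%x for x in a[v:v+2,u-36:u+36].reshape(2,-1,2).mean((0,2))))
E
```

```text
[460.99865166 329.23033329  24.49703502] [-3.12389888e+00 -3.32516629e-01 -1.48071868e-04] [ 0.21096288 -0.0099052  -0.85937752] 0.5067511327784131
side (array([427.91487555, 364.82508821,   0.4819695 ]), np.float64(0.6036190334351031))
top (array([445.90887964, 359.30382414,  -0.51800897]), np.float64(0.9052425754516944))
215 267
243  67  51  44  48  81  79  69  68  64  75  73  74  64  62  54  45  44  44  45  51  46  80 113 106 115 100  85  81  78  85  92 106 106 124 174 147
245  49  49  52  58  61  67  74  78  78  77  80  76  77  78  71  66  67  64  54  62  62  79  87  85  86  91  91 102 103 106 100  92  81  97 124  81
247  48  49  59  64  68  76  92  91  78  74  79  76  75  76  76  65  67  64  63  69  66  63  61  78  83  78  86  85  86  87  82 100 111  89  65  56
249  51  61  63  68  71  78  93  99  89  77  78  78  77  77  75  74  67  64  65  65  64  56  55  66  69  64  68  71  68  73 113 158 146 100  64  51
251  61  66  63  65  61  56  63  68  88  75  77  81  78  75  77  74  77  70  63  69  59  46  54  66  68  68  68  70  70  87  95  95  82  69  65  73
253  68  64  65  63  57  44
[... 2084 characters left out ...]
  56  70  79  91 103 108 115 114 137 173 190 211 205 208 212 206 201  89  49  53  51  53  54  56  55  61  58
283  52  49  47  48  49  50  50  47  47  45  45  46  45  51  58  68  79  92 102 109 124 136 150 170 193 148  53  51  51  55  53  53  54  56  60  59
285  52  57  53  49  48  47  46  44  47  47  49  49  46  45  39  40  47  52  55  57  71  76  85 100 115  80  50  54  53  54  51  52  50  49  54  57
287  61  67  62  51  67  85  69  47  48  49  47  47  47  41  40  43  57  56  53  56  55  50  49  51  60  54  55  54  57  54  55  55  52  51  51  52
289  52  56  48  58 147 197 168  64  50  45  43  51  42  40  41  48  59  60  57  56  72  96  96  86  73  62  56  55  55  60  60  58  52  53  53  55
```

```bash
python3 - <<'E'
from fit import *
S=load('side11')
for n,c,z in(('tray',(461,329.2,.212),35.1),('scale',(461,329.3,.212),0)):
    p=w2pix(S,tf(M[n][0],c,z)); print(n,p.min(0).round(1),p.max(0).round(1))
p=w2pix(S,tf(M['scale'][0],(461,329.3,.212))); print(p.round(1).tolist())
E
```

```text
tray [201.1 253.7] [230.2 273.4]
scale [186.6 259.7] [236.5 286.5]
[[236.5, 271.9], [236.3, 267.4], [229.1, 286.5], [228.9, 282.0], [195.7, 264.1], [195.3, 259.7], [187.1, 278.2], [186.6, 273.7]]
```

Emit:
send_rows(rows=[[[0,0,-0.3],0],[[0,0,-0.6],0],[[0,0,-0.9],0],[[0,0,-1.1],0],[[0,0,-1.25],0],[[0,0,-1.32],0],[[0,0,-1.38],0],[[0,0,-1.42],0],[[0,0,-1.42],0],[[0,0,-1.42],0]])

```text
time: 56.1
ee_pos: [461.0, 329.2, 10.3]
orientation: [-3.124, -0.332, -0.0]
force: [-0.4, 0.1, -0.8]
finger_gap: 0.506
finger_force: 15.0
```

Emit:
send_rows(rows=[[[0,0,-0.03],0],[[0,0,-0.06],0],[[0,0,-0.09],0],[[0,0,-0.11],0],[[0,0,-0.11],0],[[0,0,-0.11],0],[[0,0,-0.11],0],[[0,0,-0.11],0],[[0,0,-0.11],0],[[0,0,-0.11],0]])

```text
time: 57.35
ee_pos: [461.0, 329.2, 9.5]
orientation: [3.124, 0.333, 0.0]
force: [-2.1, -2.0, 5.3]
finger_gap: 0.504
finger_force: 15.0
```

Emit:
send_rows(rows=[[[0,0,0],0],[[0,0,0],0],[[0,0,0],0],[[0,0,0],0],[[0,0,0],0],[[0,0,0],0],[[0,0,1.5],0],[[0,0,4],0],[[0,0,7],0],[[0,0,10],0]], jaw=0)

```text
time: 58.6
ee_pos: [461.0, 329.5, 111.2]
orientation: [-3.123, -0.333, -0.001]
force: [0.4, 0.2, 0.5]
finger_gap: 1.004
finger_force: 0.0
```

Emit:
send_rows(rows=[[[0,-1,3],0],[[0.5,-4,6],0],[[0.5,-8,8],0],[[0.5,-13,8],0],[[0.5,-18,8],0],[[0.5,-23,8],0],[[0.5,-28,8],0],[[0.5,-33,8],0],[[0.5,-38,8],0],[[0.5,-40,8],0]])

```text
time: 59.85
ee_pos: [465.7, -73.7, 190.2]
orientation: [3.124, 0.327, 0.002]
force: [0.6, 0.1, -0.4]
finger_gap: 1.0
finger_force: 0.0
```

```bash
python3 - <<'E'
from fit import *
T=snap('top','top12');S=snap('side','side12'); st=r.read_state(); print(st['time'],st['ee_pos'],st['finger_gap'])
# tray outline in side view (white rim over pad) & scale/tray from top
def shifted(s,fn,n):pass
print('scale',fit('scale',[(T,(148,216))],(461,329,.21),'w',0,False))
a=T['color'].astype(int).mean(2); u,v=w2pix(T,[[461,329,47]])[0].astype(int); print(u,v)
for y in range(v-24,v+24,1): print(y,' '.join('%3d'%x for x in a[y,u-16:u+20]))
for n,c,z in(('tray',(461,329.2,.212),20),('scale',(461,329.3,.212),0)):
    p=w2pix(T,tf(M[n][0],c,z)); print(n,p.min(0).round(1),p.max(0).round(1))
for n,p0,sd,k in(('seat',(544,-440),(397,184),'wood'),('saucer',(519,-307),(356,193),'w'),('stand',(464,208),(187,216),'wood')): print(n,fit(n,[(T,sd)],p0,k))
E
```

```text
59.95 [465.85623169 -72.99913559 190.04587511] 0.9985905229704604
scale (array([4.60396598e+02, 3.29193489e+02, 2.13131620e-01]), np.float64(0.025604459713489347))
145 216
192  57  57  62  65  65  60  60  61  59  54  51  52  52  53  58  60  65  68  66  66  65  61  60  58  57  58  55  53  53  53  55  57  58  55  54  52
193  57  58  61  66  66  64  57  58  56  49  49  52  56  60  57  58  60  60  55  55  63  79  99 112 112  85  56  53  54  56  60  59  57  53  51  52
194  57  60  63  65  62  58  57  57  59  52  54  55  57  58  56  55  58  74  91 109 141 181 212 231 231 181  92  59  58  59  64  61  58  53  53  54
195  60  61  60  63  60  59  59  57  60  59  58  55  60  77  96 111 129 167 205 229 240 246 247 247 238 200 124  66  58  60  64  64  60  60  59  54
196  62  61  59  56  58  57  58  59  64  76  92 109 127 164 202 222 224 215 231 245 246 241 241 245 239 208 138  65  58  60  62  65  65  64  62  59
197  60  56  56  53  53  56  79 108 132 155 193 218 226 202 180 161 115 147 216 244 246 247 248 247 242 223 162  76  55  61  60  61  65  68  68  68
198  58  57  53  51  58 102 173 218 228 
[... 5776 characters left out ...]
 53  65 133 197 191 170 146 128 101  84  67  56  54  48  48  49  52  53  53  58  64  67  62  62  63  66
238 153 152 155 156 153  74  55  57  55  54  53  51  71  97  99  88  70  58  51  51  52  52  55  54  56  53  52  50  52  56  60  64  61  60  65  69
239 151 154 155 155 167  87  59  61  57  52  53  58  62  64  61  56  55  53  53  55  55  53  54  58  57  56  51  51  53  54  60  60  58  59  66  69
tray [136.6 203.4] [156.  232.2]
scale [132.8 192.2] [162.8 238.1]
seat (array([ 544.77147161, -441.67312835]), np.float64(0.03489565514881976))
saucer (array([ 519.54870417, -308.29636676]), np.float64(0.05800781249999998))
stand (array([463.46085203, 204.67520564]), np.float64(0.7328457446808511))
```

```bash
python3 - <<'E'
from h import *
a,b,c=[load(k)['color'].astype(int) for k in('top12','top3','top7')]
print('stand/pf diff',abs(a-b)[195:275,165:205].mean((0,1)),'cup diff',abs(a-c)[170:215,335:375].mean((0,1)),'seat',abs(a-c)[165:205,380:415].mean((0,1)))
print(r.hand_in())
E
```

```text
stand/pf diff [2.0765625 2.0359375 1.755    ] cup diff [0.59666667 0.59888889 0.54333333] seat [0.76       0.79071429 0.83428571]
the job is handed in; nothing more can be done
None
```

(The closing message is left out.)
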